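# Find the worn machine foot

## Task

Three sprung machine feet stand on test stands, and one has the softest, worn-out spring. Without gripping or lifting anything, press each rubber-topped foot with the fingertips until it visibly gives, one after another from the robot's left to its right, then push the tag on the softest one's stand all the way down and move clear. Leave the other two tags up, and the stands and everything else where they are.

Things in the scene. Friction and masses are not known exactly. Their poses are not given: they have to be found in the camera images.
- station_a: one of three like test stands (loose, 0.9 kg), side by side at the robot's left (largest y), middle and right: metal plate 120 x 66 x 10 mm with a sprung machine foot at one end and a grey post with a white tag at the other. Origin: centre of the plate's underside. x runs from foot (axis at x = -33 mm) to tag (x = +33 mm), both at y = 0; z up
- pad_a_top (a point): centre of the flat black rubber top of this stand's foot: a round steel cap 44 mm across on a visible coil spring, top 70 mm above the table when not pressed; moves with the cap
- pad_a (a joint): how far this foot is pressed down, m: 0 at rest, 0.016 at its stop; springs back by itself. The feet differ only in spring stiffness: the softest gives about 12 mm under 6 N, the others about 7 mm and about 4 mm. Pressed by 3 mm it has visibly given
- tag_a_top (a point): centre of the top face of this stand's white tag: a flat plate 30 x 36 mm, 6 mm thick, on a stem that slides straight down into the grey post (post top 62 mm above the table); tag top about 87 to 92 mm above the table at the start, 68 mm when fully down
- tag_a (a joint): how far this tag is pushed down, m: 0 fully up (starts at 0 to 0.005), 0.024 fully down, resting on its post. Slides with about 3 N of friction and stays where it is left
- station_b: one of three like test stands (loose, 0.9 kg), side by side at the robot's left (largest y), middle and right: metal plate 120 x 66 x 10 mm with a sprung machine foot at one end and a grey post with a white tag at the other. Origin: centre of the plate's underside. x runs from foot (axis at x = -33 mm) to tag (x = +33 mm), both at y = 0; z up
- pad_b_top (a point): centre of the flat black rubber top of this stand's foot: a round steel cap 44 mm across on a visible coil spring, top 70 mm above the table when not pressed; moves with the cap
- pad_b (a joint): how far this foot is pressed down, m: 0 at rest, 0.016 at its stop; springs back by itself. The feet differ only in spring stiffness: the softest gives about 12 mm under 6 N, the others about 7 mm and about 4 mm. Pressed by 3 mm it has visibly given
- tag_b_top (a point): centre of the top face of this stand's white tag: a flat plate 30 x 36 mm, 6 mm thick, on a stem that slides straight down into the grey post (post top 62 mm above the table); tag top about 87 to 92 mm above the table at the start, 68 mm when fully down
- tag_b (a joint): how far this tag is pushed down, m: 0 fully up (starts at 0 to 0.005), 0.024 fully down, resting on its post. Slides with about 3 N of friction and stays where it is left
- station_c: one of three like test stands (loose, 0.9 kg), side by side at the robot's left (largest y), middle and right: metal plate 120 x 66 x 10 mm with a sprung machine foot at one end and a grey post with a white tag at the other. Origin: centre of the plate's underside. x runs from foot (axis at x = -33 mm) to tag (x = +33 mm), both at y = 0; z up
- pad_c_top (a point): centre of the flat black rubber top of this stand's foot: a round steel cap 44 mm across on a visible coil spring, top 70 mm above the table when not pressed; moves with the cap
- pad_c (a joint): how far this foot is pressed down, m: 0 at rest, 0.016 at its stop; springs back by itself. The feet differ only in spring stiffness: the softest gives about 12 mm under 6 N, the others about 7 mm and about 4 mm. Pressed by 3 mm it has visibly given
- tag_c_top (a point): centre of the top face of this stand's white tag: a flat plate 30 x 36 mm, 6 mm thick, on a stem that slides straight down into the grey post (post top 62 mm above the table); tag top about 87 to 92 mm above the table at the start, 68 mm when fully down
- tag_c (a joint): how far this tag is pushed down, m: 0 fully up (starts at 0 to 0.005), 0.024 fully down, resting on its post. Slides with about 3 N of friction and stays where it is left
- nozzle_1: loose steel piping nozzle, a cone 22 mm across and 36 mm high, standing in the gap between the left and middle stands; not part of the work. Origin on its underside
- nozzle_2: a second such nozzle, in the gap between the middle and right stands; not part of the work. Origin on its underside
- ramekin: loose white bowl 72 mm across, 42 mm high; not part of the work. Origin on its underside
- cup: loose white mug 72 mm across, 85 mm high; not part of the work. Origin on its underside
- tub: loose closed tub 84 mm across, 70 mm high; not part of the work. Origin on its underside
- screwdriver: loose screwdriver lying on the table; not part of the work. Origin on its underside
- palette_knife: loose palette knife lying on the table; not part of the work. Origin on its underside

How it is judged:
By the outcome, as a careful person would: the job done as asked, in the order asked, and still so for the second after the job is handed in, with the robot touching nothing.
It also fails if it takes over 61 s, if anything falls off the work surface, if the arm or the gripper's body presses on something with over 40 N, if the wrist force passes 120 N, or if a joint passes its speed limit or range.

## Robot

A 7-joint arm with a two-finger parallel gripper is mounted at the origin on the work surface. World frame = base frame: x ahead of the robot, y to its left, z up, the work surface at z = 0. Lengths are in m, angles in rad, forces in N, time in s.
With the tool pointing down it reaches from about 0.425 to 0.875 m from the base axis. Payload 9.9 kg.
Tool frame: the origin (TCP) lies midway between the tips of the shut fingers; the grasp point (between the pads) lies arm.grip_point_offset behind it (arm.grip_point_offset is the distance from the TCP to the grasp point, in m); z points along the fingers, y is the direction in which the jaws open and shut (so a half turn about z gives the same grasp; the last joint's range is limited). The gripper opens to 85 mm and grips with 20 to 120 N. Pads are 22 mm wide; open, the fingers measure 114 mm over their backs; the gripper's body (76 mm by 85 mm) begins 54 mm behind the grasp point. The pads swing forward as they close: fully open they stand 13 mm farther back than shut.
Start: joints at [-1.227, 0.576, 0.025, 1.437, -0.015, 1.129, -0.057], TCP at [0.28, 0.614, 0.211] pointing down, gripper open.
Joint ranges: [-2.76, 2.76], [-0.34, 2.15], [-1.52, 1.57], [0.19, 2.46], [-1.09, 4.23], [0.17, 1.99], [-2.82, 2.82]. Speed limits (rad/s): [2.22, 2.22, 3.01, 3.01, 3.14, 3.14, 3.14].

## Interface

Orientations are given as a 3x3 rotation matrix whose columns are the frame's x, y, z axes.
In Python, from bench import arm gives the robot as it stands. The module is installed in compiled form; this text tells all that it offers.
- The arm moves only by the tool apply_moves, never from a script. Its argument "increments" is a list of rows, each a list of 3 entries, a list of its own where there are three numbers: the shift along the tool's x, y, z in m, then the turn, a rotation vector about the tool's x, y, z in degrees, then the opening, from 0 (shut) to 1 (fully open). In form: [[[tx, ty, tz], [rx, ry, rz], grip], ...]. A call has 1 to 20 rows; each row is the pose to reach, as a shift and turn from the pose measured when the call began, along the tool's axes at that moment; what a row does not reach only later rows make up. A row lasts 1/10 s, in which the tool goes at most 50 mm and 8.59 degrees, less where a joint would pass 70% of its speed; a pose out of reach is approached as far as the arm can. A call with a gripper value outside its range is refused whole. The fingers move at their own pace and stop on an object; "force" is the grip in N (left out, the last holds). Time passes only in rows, so rows that repeat a pose let the fingers close. It gives the time, the measured TCP pose, the force and the opening at its end, in the units of the state.
- arm.get_state(): the state, without advancing time (a new reading comes with each control period).
- arm.camera(name): name is "scene" or "top" or "wrist"; returns the picture (384x512x3 uint8, blue, green, red); there is no depth.
- arm.get_calibration(name): a dict with "fx", "fy", "cx", "cy" (pixels), "R" (3x3) and "t" (3): a world point X has camera coordinates R X + t. Camera axes: x right, y down, z forward; pixel columns grow to the right and rows downward; lengths in m; the calibration is good to about 2 mm. The wrist camera is an equidistant fisheye: a pixel r from the principal point sees the ray r / f radians off the axis. A picture is of the moment at which its call begins: read the wrist's pose just before it. get_calibration takes no time and is no camera call; for the wrist camera it gives the pose at the moment of the call.
- arm.sign_off(): hands the job in, once; it reports no verdict.
The state is a dict: "t": time; "joint_pos": joint angles; "qd": joint speeds; "joint_efforts": joint torques, N m; "tool_pos": TCP position; "tool_rot": TCP orientation; "ft_force": force on the tool from outside, world axes, zero at the start; "moment": the same for the moment, N m; "opening": finger opening in m.
Only numpy, scipy, OpenCV 4.12 (cv2) and the standard library are available. Lean on these libraries where they do the work, as an engineer would, in place of code of your own. Each camera call takes 0.05 s, during which the arm holds its last target.

## Working session

There is one attempt and no reset: what is moved stays moved. The work goes in short steps, Python scripts to look and compute and a tool call to move; the robot and the scene stay as the last step left them, time stands still between calls to the robot, and variables do not carry over. Pictures are saved under pics/ and viewed, and the job is handed in when it is done.

Besides the shell and the picture viewer there is one more tool, called in YAML: its name, and indented under it one key for each argument. apply_moves: Moves the arm, as the interface text tells. Its arguments: {"type":"object","properties":{"increments":{"type":"array"},"force":{"type":"number"}},"required":["increments"]}

```bash
mkdir -p pics; python3 - <<'E'
from bench import arm
import cv2,numpy as np
s=arm.get_state();print(s['t'],s['tool_pos'],np.round(s['tool_rot'],3),s['ft_force'],s['opening'],arm.grip_point_offset)
for n in("scene","top"):
    cv2.imwrite(f'pics/{n}0.png',arm.camera(n)); c=arm.get_calibration(n);print(n,{k:np.round(v,3) for k,v in c.items()})
E
```

```text
0.0 [0.27985453 0.6137565  0.21036005] [[-0.91   0.415 -0.001]
 [ 0.415  0.91  -0.001]
 [-0.    -0.002 -1.   ]] [ 0.49190609  0.07289437 -0.33732848] 0.08544062186865956 0.0187
scene {'fx': np.float64(355.516), 'fy': np.float64(355.516), 'cx': np.float64(255.593), 'cy': np.float64(190.35), 'R': array([[-0.256,  0.967, -0.006],
       [ 0.565,  0.145, -0.812],
       [-0.784, -0.212, -0.583]]), 't': array([ 0.156, -0.25 ,  1.224])}
top {'fx': np.float64(365.673), 'fy': np.float64(365.673), 'cx': np.float64(253.535), 'cy': np.float64(185.687), 'R': array([[-0.021, -1.   , -0.006],
       [-0.992,  0.022, -0.124],
       [ 0.124,  0.003, -0.992]]), 't': array([0.032, 0.549, 0.887])}
```

View pics/scene0.png

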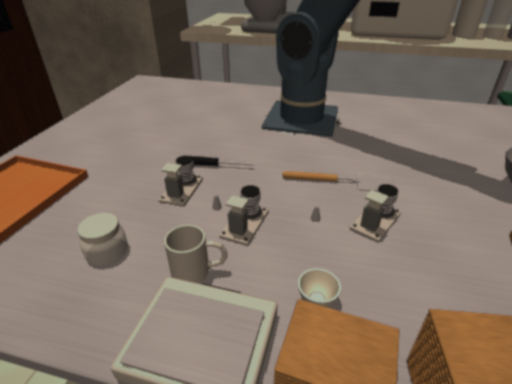

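View pics/top0.png

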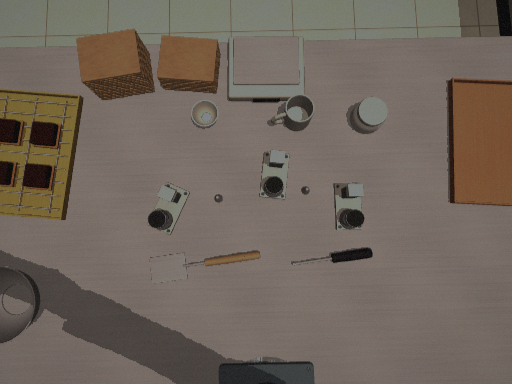

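```bash
python3 - <<'E'
import cv2,numpy as np
t=cv2.imread('pics/top0.png')
a=[cv2.resize(t[y:y+66,x:x+66],None,fx=4,fy=4,interpolation=cv2.INTER_CUBIC) for x,y in((135,175),(241,143),(317,172))]
cv2.imwrite('pics/crops0.png',np.hstack(a))
s=cv2.imread('pics/scene0.png')
cv2.imwrite('pics/crops1.png',cv2.resize(s[140:260,150:410],None,fx=3,fy=3,interpolation=cv2.INTER_CUBIC))
E
```

```text
(no output)
```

View pics/crops0.png

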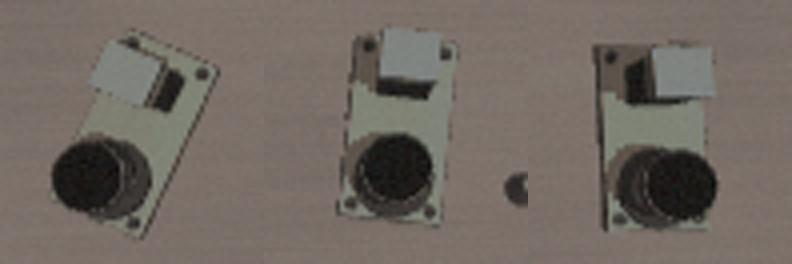

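View pics/crops1.png

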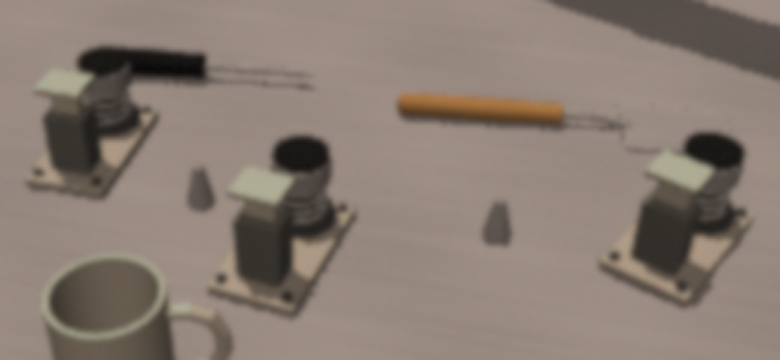

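```bash
cat > h.py <<'E'
import numpy as np,cv2
from bench import arm
def ray(n,px):
    c=arm.get_calibration(n);R=np.array(c['R']);t=np.array(c['t'])
    d=R.T@np.array([(px[0]-c['cx'])/c['fx'],(px[1]-c['cy'])/c['fy'],1]);return -R.T@t,d
def plane(n,px,z):
    o,d=ray(n,px);return o+d*(z-o[2])/d[2]
E
python3 - <<'E'
from h import *
t=cv2.imread('pics/top0.png');hsv=cv2.cvtColor(t,cv2.COLOR_BGR2HSV)
P=dict(a=((156.5,218.5),(167.7,192.5)),b=((273.5,184.7),(277.7,158.2)),c=((355.8,218.2),(355.7,189.7)))
for k,(p,g) in P.items():
    # refine pad by dark mask
    x,y=map(int,p);w=t[y-14:y+15,x-14:x+15].max(2);m=(w<52).astype(np.uint8)
    n,l,st,ce=cv2.connectedComponentsWithStats(m);i=1+np.argmax(st[1:,4])
    pc=ce[i]+[x-14,y-14];print(k,pc,st[i])
    a=plane('top',p,.07);b=plane('top',g,.09);print(' pad',a.round(4),'padmask',plane('top',pc,.07).round(4),'tag',b.round(4),'dist',np.linalg.norm((a-b)[:2]).round(4))
    # project to scene for check
    c=arm.get_calibration('scene')
    for q in(a,b):
        v=c['R']@q+c['t'];print('   scene',(c['fx']*v[0]/v[2]+c['cx']).round(1),(c['fy']*v[1]/v[2]+c['cy']).round(1))
E
```

```text
a [157.13095238 218.50793651] [  6   6  21  18 252]
 pad [0.4714 0.2539 0.07  ] padmask [0.4713 0.2524 0.07  ] tag [0.5313 0.2227 0.09  ] dist 0.0675
   scene 386.8 188.6
   scene 373.5 195.0
b [273.05833333 184.8125    ] [  5   7  19  17 240]
 pad [ 0.5468 -0.0287  0.07  ] padmask [ 0.5466 -0.0277  0.07  ] tag [ 0.6078 -0.0395  0.09  ] dist 0.0619
   scene 249.9 189.4
   scene 236.2 197.7
c [352.15755627 217.76848875] [  0   6  23  18 311]
 pad [ 0.4618 -0.2231  0.07  ] padmask [ 0.463  -0.2144  0.07  ] tag [ 0.5281 -0.2211  0.09  ] dist 0.0664
   scene 182.7 158.3
   scene 170.1 165.3
```

apply_moves:
  increments:
    - [[0,0,0],[0,0,-8],0]
    - [[0,0,0],[0,0,-16],0]
    - [[0,0,0],[0,0,-24.5],0]
    - [[0,0,0],[0,0,-24.5],0]
    - [[0,0,0],[0,0,-24.5],0]
    - [[0,0,0],[0,0,-24.5],0]

```text
t: 0.7
tool_pos: [0.2798, 0.6137, 0.2103]
tool_rot: [[-1.0, 0.004, -0.001], [0.004, 1.0, -0.002], [0.001, -0.002, -1.0]]
ft_force: [-0.2, 0.3, -0.6]
opening: 0.0005
```

apply_moves:
  increments:
    - [[-0.1915,-0.361,0],[0,0,0],0]
    - [[-0.1915,-0.361,0],[0,0,0],0]
    - [[-0.1915,-0.361,0],[0,0,0],0]
    - [[-0.1915,-0.361,0],[0,0,0],0]
    - [[-0.1915,-0.361,0],[0,0,0],0]
    - [[-0.1915,-0.361,0],[0,0,0],0]
    - [[-0.1915,-0.361,0],[0,0,0],0]
    - [[-0.1915,-0.361,0],[0,0,0],0]
    - [[-0.1915,-0.361,0],[0,0,0],0]
    - [[-0.1915,-0.361,0],[0,0,0],0]
    - [[-0.1915,-0.361,0],[0,0,0],0]
    - [[-0.1915,-0.361,0],[0,0,0],0]
    - [[-0.1915,-0.361,0],[0,0,0],0]
    - [[-0.1915,-0.361,0],[0,0,0],0]

```text
t: 2.1
tool_pos: [0.4695, 0.2531, 0.2107]
tool_rot: [[-1.0, 0.002, -0.001], [0.002, 1.0, -0.002], [0.001, -0.002, -1.0]]
ft_force: [0.5, -1.1, 0.6]
opening: -0.0004
```

```bash
python3 - <<'E'
from h import *
s=arm.get_state();print(s['t'],s['tool_pos'],s['ft_force'])
cv2.imwrite('pics/w1.png',arm.camera('wrist'));c=arm.get_calibration('wrist');print(c)
R=np.array(c['R']);v=R@s['tool_pos']+c['t'];print(v)
def pj(X):
    v=R@np.array(X)+c['t'];th=np.arctan2(np.hypot(v[0],v[1]),v[2]);u=v[:2]/np.hypot(v[0],v[1])
    return c['cx']+c['fx']*th*u[0],c['cy']+c['fy']*th*u[1]
print(pj([.4713,.253,.07]),pj([.5313,.2227,.09]))
E
```

```text
2.1 [0.46948687 0.253058   0.21067957] [ 0.53392861 -1.12000377  0.63263856]
{'fx': 297.3186396354542, 'fy': 297.3186396354542, 'cx': 253.23629540653474, 'cy': 186.26460617091453, 'R': array([[ 0.00233339,  0.99999634, -0.00137042],
       [ 0.95609075, -0.00182931,  0.29306506],
       [ 0.29306148, -0.00199408, -0.95609152]]), 't': array([-0.25322933, -0.48625575,  0.24128279])}
[0.00063452 0.02389621 0.17693773]
(np.float64(253.97288589391627), np.float64(171.41121464998625)) (np.float64(225.37051798163316), np.float64(231.43885439570403))
```

View pics/w1.png

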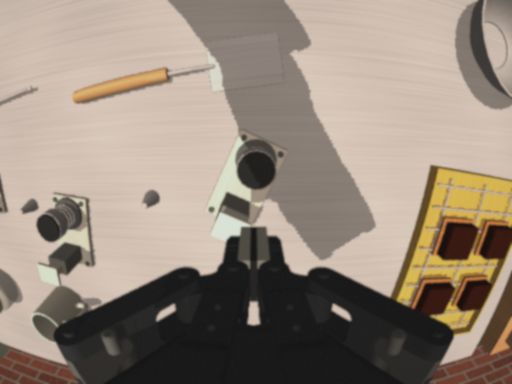

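apply_moves:
  increments:
    - [[-0.002,0,0.05],[0,0,0],0]
    - [[-0.002,0,0.09],[0,0,0],0]
    - [[-0.002,0,0.12],[0,0,0],0]
    - [[-0.002,0,0.13],[0,0,0],0]
    - [[-0.002,0,0.13],[0,0,0],0]
    - [[-0.002,0,0.13],[0,0,0],0]
    - [[-0.002,0,0.13],[0,0,0],0]

```text
t: 2.85
tool_pos: [0.4725, 0.2532, 0.0823]
tool_rot: [[-1.0, 0.002, 0.002], [0.002, 1.0, -0.0], [-0.002, -0.0, -1.0]]
ft_force: [-0.2, 1.4, -1.0]
opening: 0.0001
```

```bash
cat > meas.py <<'E'
from h import *
import sys
F=[];Z=[]
for i in range(int(sys.argv[2])):
    im=arm.camera('wrist');s=arm.get_state();F.append(s['ft_force']);Z.append(s['tool_pos'])
cv2.imwrite(f'pics/{sys.argv[1]}.png',im)
print(s['t'],'pos',np.mean(Z,0).round(5),'F',np.mean(F,0).round(3),'sd',np.std(F,0).round(2))
E
python3 meas.py w2 12
```

```text
3.45 pos [0.47181 0.25274 0.08126] F [-0.029 -0.011 -0.217] sd [0.5  0.48 0.26]
```

View pics/w2.png

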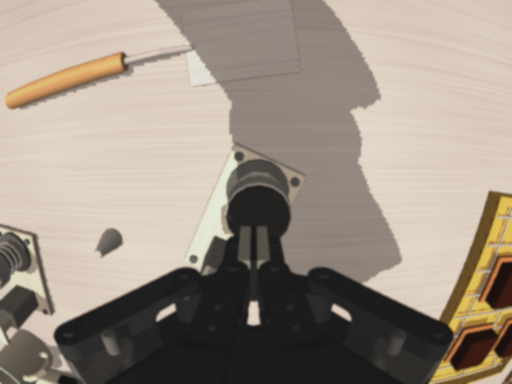

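apply_moves:
  increments:
    - [[0,0.001,0.008],[0,0,0],0]
    - [[0,0.001,0.013],[0,0,0],0]
    - [[0,0.001,0.016],[0,0,0],0]
    - [[0,0.001,0.016],[0,0,0],0]
    - [[0,0.001,0.016],[0,0,0],0]

```text
t: 3.95
tool_pos: [0.4714, 0.2535, 0.0645]
tool_rot: [[-1.0, 0.002, -0.001], [0.002, 1.0, -0.002], [0.001, -0.002, -1.0]]
ft_force: [0.2, -0.3, 0.5]
opening: -0.0
```

```bash
python3 meas.py w3 12
```

```text
4.55 pos [0.47156 0.25357 0.06478] F [0.074 0.015 0.057] sd [0.49 0.54 0.37]
```

```bash
python3 - <<'E'
from h import *
a=cv2.imread('pics/w3.png')[130:280,180:340]
s=arm.camera('scene')[150:230,340:440]
cv2.imwrite('pics/z3.png',np.hstack([cv2.resize(a,(400,375)),cv2.resize(s,(400,375),interpolation=cv2.INTER_CUBIC)]))
E
```

```text
(no output)
```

View pics/z3.png

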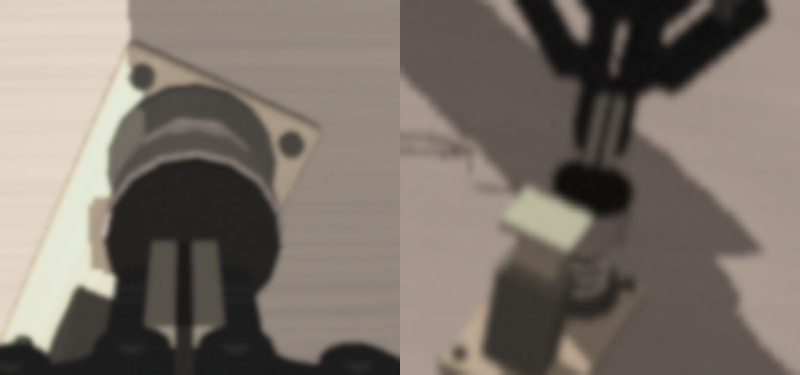

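apply_moves:
  increments:
    - [[0,0,0.002],[0,0,0],0]
    - [[0,0,0.004],[0,0,0],0]
    - [[0,0,0.004],[0,0,0],0]
    - [[0,0,0.004],[0,0,0],0]

```text
t: 5.0
tool_pos: [0.4715, 0.2535, 0.0606]
tool_rot: [[-1.0, 0.002, -0.001], [0.002, 1.0, -0.002], [0.001, -0.002, -1.0]]
ft_force: [0.0, -0.3, 0.1]
opening: 0.0002
```

```bash
python3 meas.py w4 12
```

```text
5.6 pos [0.47152 0.25354 0.06071] F [-0.05  -0.006  0.106] sd [0.58 0.31 0.27]
```

```bash
python3 - <<'E'
from h import *
a=cv2.imread('pics/w4.png')[130:280,180:340]
S=arm.camera('scene');s=S[150:230,340:440]
cv2.imwrite('pics/z4.png',np.hstack([cv2.resize(a,(400,375)),cv2.resize(s,(400,375),interpolation=cv2.INTER_CUBIC)]))
p=arm.get_state()['tool_pos']
c=arm.get_calibration('scene');v=c['R']@p+c['t'];print((c['fx']*v[0]/v[2]+c['cx']-340)*4,(c['fy']*v[1]/v[2]+c['cy']-150)*4.69)
c=arm.get_calibration('wrist');v=c['R']@p+c['t'];th=np.arctan2(np.hypot(v[0],v[1]),v[2]);u=v[:2]/np.hypot(v[0],v[1])
print((c['cx']+c['fx']*th*u[0]-180)*2.5+400*0,(c['cy']+c['fy']*th*u[1]-130)*2.5)
E
```

```text
182.7845935098635 197.35795778477464
184.70130149333437 240.8605937535807
```

View pics/z4.png

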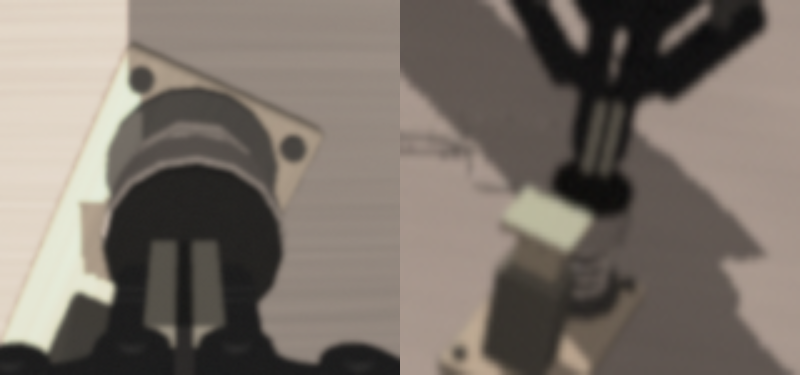

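apply_moves:
  increments:
    - [[0,0,0.002],[0,0,0],0]
    - [[0,0,0.004],[0,0,0],0]
    - [[0,0,0.004],[0,0,0],0]
    - [[0,0,0.004],[0,0,0],0]

```text
t: 6.05
tool_pos: [0.4714, 0.2535, 0.0566]
tool_rot: [[-1.0, 0.002, -0.001], [0.002, 1.0, -0.002], [0.001, -0.002, -1.0]]
ft_force: [0.5, 0.4, 0.3]
opening: -0.0003
```

```bash
python3 meas.py w5 10; python3 - <<'E'
from h import *
a=cv2.imread('pics/w5.png')[130:280,180:340]
S=arm.camera('scene');s=S[150:230,340:440]
cv2.imwrite('pics/z5.png',np.hstack([cv2.resize(a,(400,375)),cv2.resize(s,(400,375),interpolation=cv2.INTER_CUBIC)]))
E
```

```text
6.55 pos [0.47151 0.25353 0.05672] F [0.111 0.016 0.211] sd [0.35 0.41 0.52]
```

View pics/z5.png

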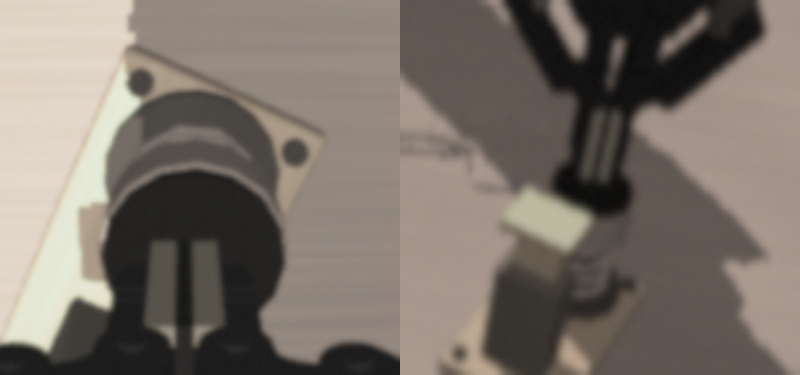

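apply_moves:
  increments:
    - [[0,0,0.002],[0,0,0],0]
    - [[0,0,0.004],[0,0,0],0]
    - [[0,0,0.004],[0,0,0],0]
    - [[0,0,0.004],[0,0,0],0]

```text
t: 7.0
tool_pos: [0.4714, 0.2535, 0.0526]
tool_rot: [[-1.0, 0.002, -0.001], [0.002, 1.0, -0.002], [0.001, -0.002, -1.0]]
ft_force: [1.1, -0.8, 0.3]
opening: -0.0001
```

```bash
python3 meas.py w6 12; python3 - <<'E'
from h import *
a=cv2.imread('pics/w6.png')[130:280,180:340]
S=arm.camera('scene');s=S[150:230,340:440]
cv2.imwrite('pics/z6.png',np.hstack([cv2.resize(a,(400,375)),cv2.resize(s,(400,375),interpolation=cv2.INTER_CUBIC)]))
E
```

```text
7.6 pos [0.47152 0.25353 0.05274] F [-0.133 -0.209 -0.241] sd [0.45 0.52 0.36]
```

View pics/z6.png

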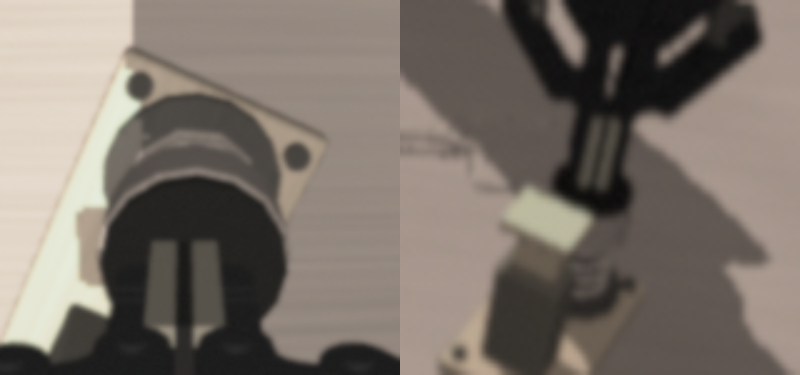

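apply_moves:
  increments:
    - [[-0.003,0.002,0.002],[0,0,0],0]
    - [[-0.003,0.002,0.004],[0,0,0],0]
    - [[-0.003,0.002,0.004],[0,0,0],0]
    - [[-0.003,0.002,0.004],[0,0,0],0]

```text
t: 8.05
tool_pos: [0.4748, 0.2558, 0.0488]
tool_rot: [[-1.0, 0.002, -0.0], [0.002, 1.0, -0.001], [0.0, -0.001, -1.0]]
ft_force: [1.2, 0.9, 1.8]
opening: -0.0
```

```bash
cat > both.py <<'E'
from h import *
import sys
n=sys.argv[1];x,y=int(sys.argv[2]),int(sys.argv[3])
a=cv2.imread(f'pics/w{n}.png')[130:280,180:340]
s=arm.camera('scene')[y:y+80,x:x+100]
cv2.imwrite(f'pics/z{n}.png',np.hstack([cv2.resize(a,(400,375)),cv2.resize(s,(400,375),interpolation=cv2.INTER_CUBIC)]))
E
python3 meas.py w7 12;python3 both.py 7 340 150
```

```text
8.65 pos [0.47458 0.25559 0.04879] F [0.863 0.569 1.582] sd [0.54 0.56 0.34]
```

View pics/z7.png

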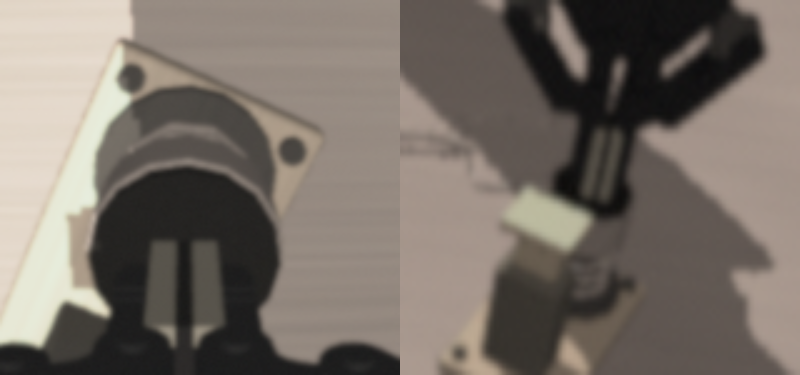

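apply_moves:
  increments:
    - [[0,0,0.002],[0,0,0],0]
    - [[0,0,0.003],[0,0,0],0]
    - [[0,0,0.003],[0,0,0],0]
    - [[0,0,0.003],[0,0,0],0]

```text
t: 9.1
tool_pos: [0.4746, 0.2556, 0.0458]
tool_rot: [[-1.0, 0.002, -0.001], [0.002, 1.0, -0.002], [0.001, -0.002, -1.0]]
ft_force: [0.4, 0.4, 4.5]
opening: 0.0001
```

```bash
python3 meas.py w8 12;python3 both.py 8 340 150
```

```text
9.7 pos [0.47456 0.25557 0.04578] F [0.639 0.553 3.946] sd [0.48 0.51 0.36]
```

View pics/z8.png

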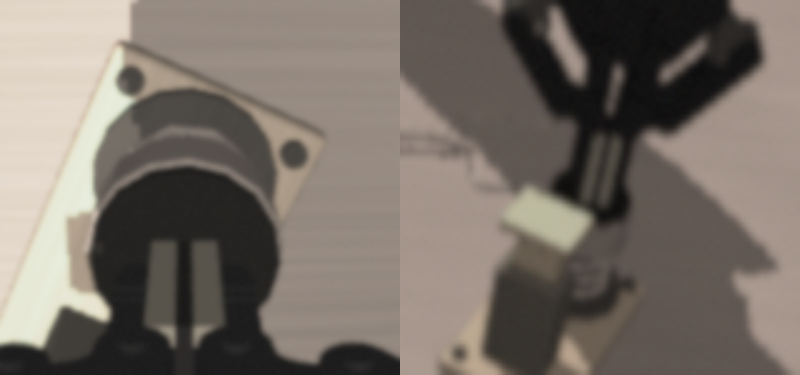

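apply_moves:
  increments:
    - [[0,0,0.002],[0,0,0],0]
    - [[0,0,0.003],[0,0,0],0]
    - [[0,0,0.003],[0,0,0],0]
    - [[0,0,0.003],[0,0,0],0]

```text
t: 10.15
tool_pos: [0.4746, 0.2556, 0.0428]
tool_rot: [[-1.0, 0.002, -0.001], [0.002, 1.0, -0.001], [0.001, -0.001, -1.0]]
ft_force: [-0.4, 1.2, 6.1]
opening: -0.0002
```

```bash
python3 meas.py w9 12
```

```text
10.75 pos [0.47457 0.25558 0.04279] F [0.153 0.178 6.373] sd [0.47 0.59 0.38]
```

apply_moves:
  increments:
    - [[0,0,-0.02],[0,0,0],0]
    - [[0,0,-0.06],[0,0,0],0]
    - [[0,0,-0.1],[0,0,0],0]
    - [[0,0,-0.11],[0,0,0],0]
    - [[-0.0725,-0.2835,-0.11],[0,0,0],0]
    - [[-0.0725,-0.2835,-0.11],[0,0,0],0]
    - [[-0.0725,-0.2835,-0.11],[0,0,0],0]
    - [[-0.0725,-0.2835,-0.11],[0,0,0],0]
    - [[-0.0725,-0.2835,-0.11],[0,0,0],0]
    - [[-0.0725,-0.2835,-0.11],[0,0,0],0]
    - [[-0.0725,-0.2835,-0.11],[0,0,0],0]
    - [[-0.0725,-0.2835,-0.11],[0,0,0],0]
    - [[-0.0725,-0.2835,-0.11],[0,0,0],0]
    - [[-0.0725,-0.2835,-0.08],[0,0,0],0]
    - [[-0.0725,-0.2835,-0.05],[0,0,0],0]
    - [[-0.0725,-0.2835,-0.03],[0,0,0],0]
    - [[-0.0725,-0.2835,-0.03],[0,0,0],0]

```text
t: 12.45
tool_pos: [0.5443, -0.0261, 0.0707]
tool_rot: [[-1.0, -0.001, -0.006], [-0.001, 1.0, -0.001], [0.006, -0.001, -1.0]]
ft_force: [0.2, 0.6, 0.9]
opening: -0.0002
```

```bash
python3 meas.py w10 4;python3 both.py 10 210 150
```

```text
12.65 pos [ 0.54641 -0.02688  0.07348] F [ 0.193 -0.473  0.237] sd [0.39 0.24 0.66]
```

View pics/z10.png

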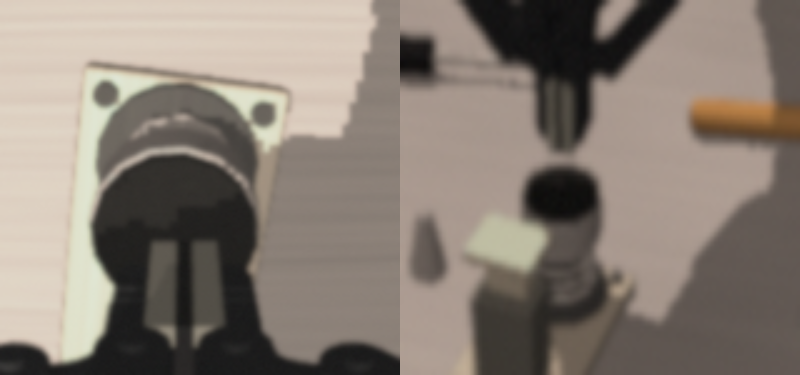

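View pics/w10.png

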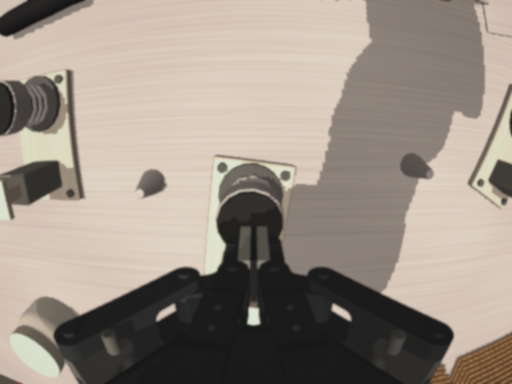

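apply_moves:
  increments:
    - [[-0.001,-0.002,0.008],[0,0,0],0]
    - [[-0.001,-0.002,0.016],[0,0,0],0]
    - [[-0.001,-0.002,0.022],[0,0,0],0]
    - [[-0.001,-0.002,0.026],[0,0,0],0]
    - [[-0.001,-0.002,0.026],[0,0,0],0]
    - [[-0.001,-0.002,0.026],[0,0,0],0]

```text
t: 13.3
tool_pos: [0.5479, -0.0297, 0.0484]
tool_rot: [[-1.0, 0.002, 0.001], [0.002, 1.0, -0.001], [-0.001, -0.001, -1.0]]
ft_force: [-0.8, -0.4, 2.9]
opening: -0.0001
```

```bash
python3 meas.py w11 14
```

```text
14.0 pos [ 0.54812 -0.02963  0.04848] F [-1.942 -0.465  2.703] sd [0.39 0.5  0.57]
```

apply_moves:
  increments:
    - [[0,0,0.002],[0,0,0],0]
    - [[0,0,0.004],[0,0,0],0]
    - [[0,0,0.004],[0,0,0],0]
    - [[0,0,0.004],[0,0,0],0]

```text
t: 14.4
tool_pos: [0.5484, -0.0296, 0.0446]
tool_rot: [[-1.0, 0.002, 0.002], [0.002, 1.0, -0.001], [-0.002, -0.001, -1.0]]
ft_force: [-2.5, -0.5, 8.7]
opening: 0.0001
```

```bash
python3 meas.py w12 14;python3 both.py 12 210 150
```

```text
15.1 pos [ 0.54838 -0.0296   0.04466] F [-2.856 -0.077  7.924] sd [0.38 0.32 0.35]
```

View pics/z12.png

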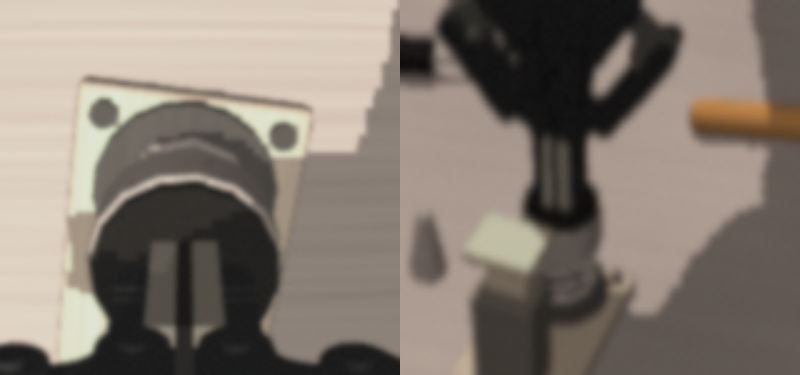

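apply_moves:
  increments:
    - [[0,0,-0.02],[0,0,0],0]
    - [[0,0,-0.06],[0,0,0],0]
    - [[0,0,-0.1],[0,0,0],0]
    - [[0,0,-0.11],[0,0,0],0]
    - [[0.086,-0.1914,-0.11],[0,0,0],0]
    - [[0.086,-0.1914,-0.11],[0,0,0],0]
    - [[0.086,-0.1914,-0.11],[0,0,0],0]
    - [[0.086,-0.1914,-0.11],[0,0,0],0]
    - [[0.086,-0.1914,-0.11],[0,0,0],0]
    - [[0.086,-0.1914,-0.11],[0,0,0],0]
    - [[0.086,-0.1914,-0.11],[0,0,0],0]
    - [[0.086,-0.1914,-0.08],[0,0,0],0]
    - [[0.086,-0.1914,-0.05],[0,0,0],0]
    - [[0.086,-0.1914,-0.03],[0,0,0],0]
    - [[0.086,-0.1914,-0.03],[0,0,0],0]
    - [[0.086,-0.1914,-0.03],[0,0,0],0]

```text
t: 16.75
tool_pos: [0.4629, -0.2193, 0.0749]
tool_rot: [[-1.0, -0.001, 0.002], [-0.001, 1.0, -0.001], [-0.002, -0.001, -1.0]]
ft_force: [0.4, 0.4, 0.4]
opening: -0.0004
```

```bash
python3 meas.py w13 4;python3 both.py 13 140 120
```

```text
16.95 pos [ 0.46311 -0.22036  0.07576] F [ 0.137 -0.187  0.699] sd [0.18 0.49 0.52]
```

View pics/z13.png

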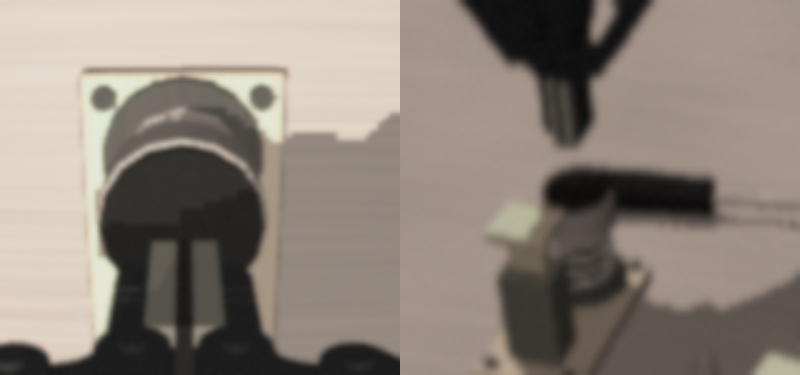

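View pics/w13.png

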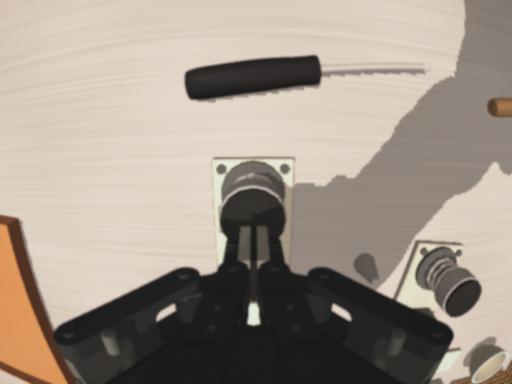

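Tips centred over the right pad (tip at crop x≈185, pad ≈184). Press.

apply_moves:
  increments:
    - [[-0.001,0,0.008],[0,0,0],0]
    - [[-0.001,0,0.016],[0,0,0],0]
    - [[-0.001,0,0.022],[0,0,0],0]
    - [[-0.001,0,0.028],[0,0,0],0]
    - [[-0.001,0,0.028],[0,0,0],0]
    - [[-0.001,0,0.028],[0,0,0],0]

```text
t: 17.6
tool_pos: [0.4635, -0.2208, 0.0475]
tool_rot: [[-1.0, 0.001, 0.003], [0.001, 1.0, -0.002], [-0.003, -0.002, -1.0]]
ft_force: [-1.0, 0.1, 0.9]
opening: -0.0002
```

```bash
python3 meas.py w14 14
```

```text
18.3 pos [ 0.4638  -0.22092  0.04786] F [-1.25   0.19   1.399] sd [0.5  0.41 0.55]
```

apply_moves:
  increments:
    - [[0,0,0.002],[0,0,0],0]
    - [[0,0,0.005],[0,0,0],0]
    - [[0,0,0.005],[0,0,0],0]
    - [[0,0,0.005],[0,0,0],0]

```text
t: 18.7
tool_pos: [0.4639, -0.221, 0.0427]
tool_rot: [[-1.0, 0.001, 0.004], [0.001, 1.0, -0.002], [-0.004, -0.002, -1.0]]
ft_force: [-1.2, -0.9, 3.4]
opening: 0.0
```

```bash
python3 meas.py w15 14;python3 both.py 15 140 120
```

```text
19.4 pos [ 0.46396 -0.22097  0.04283] F [-0.642  0.099  3.835] sd [0.56 0.48 0.55]
```

View pics/z15.png

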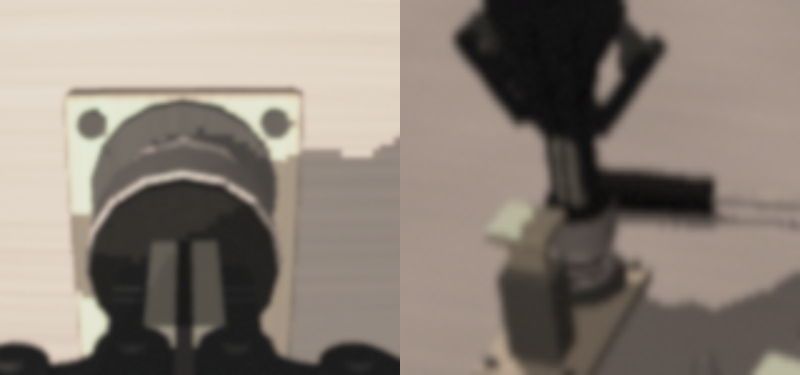

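apply_moves:
  increments:
    - [[0,0,-0.02],[0,0,0],0]
    - [[0,0,-0.06],[0,0,0],0]
    - [[0,0,-0.09],[0,0,0],0]
    - [[0,0,-0.09],[0,0,0],0]
    - [[-0.065,0,-0.09],[0,0,0],0]
    - [[-0.065,0,-0.09],[0,0,0],0]
    - [[-0.065,0,-0.09],[0,0,0],0]
    - [[-0.065,0,-0.07],[0,0,0],0]
    - [[-0.065,0,-0.055],[0,0,0],0]
    - [[-0.065,0,-0.055],[0,0,0],0]
    - [[-0.065,0,-0.055],[0,0,0],0]

```text
t: 20.55
tool_pos: [0.5278, -0.221, 0.0978]
tool_rot: [[-1.0, 0.002, 0.002], [0.002, 1.0, -0.002], [-0.002, -0.002, -1.0]]
ft_force: [0.4, 0.1, 0.7]
opening: -0.0001
```

```bash
python3 meas.py w16 4;python3 both.py 16 140 120
```

```text
20.75 pos [ 0.52874 -0.22118  0.09864] F [0.703 0.121 0.344] sd [0.1  0.54 0.34]
```

View pics/z16.png

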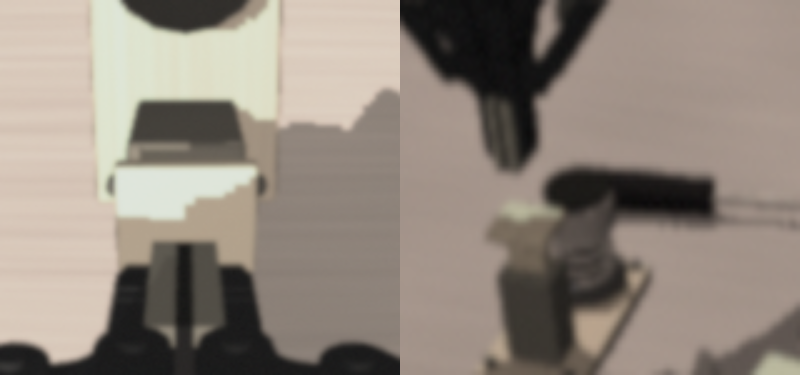

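apply_moves:
  increments:
    - [[0,0,0.012],[0,0,0],0]
    - [[0,0,0.02],[0,0,0],0]
    - [[0,0,0.026],[0,0,0],0]
    - [[0,0,0.032],[0,0,0],0]
    - [[0,0,0.037],[0,0,0],0]
    - [[0,0,0.041],[0,0,0],0]
    - [[0,0,0.044],[0,0,0],0]
    - [[0,0,0.046],[0,0,0],0]
    - [[0,0,0.047],[0,0,0],0]
    - [[0,0,0.047],[0,0,0],0]

```text
t: 21.8
tool_pos: [0.5294, -0.2213, 0.0517]
tool_rot: [[-1.0, 0.001, 0.005], [0.001, 1.0, -0.003], [-0.005, -0.003, -1.0]]
ft_force: [0.1, 0.7, 0.3]
opening: 0.0001
```

```bash
python3 meas.py w17 8;python3 both.py 17 140 120
```

```text
22.2 pos [ 0.52949 -0.22135  0.05185] F [0.053 0.035 0.081] sd [0.45 0.23 0.37]
```

View pics/z17.png

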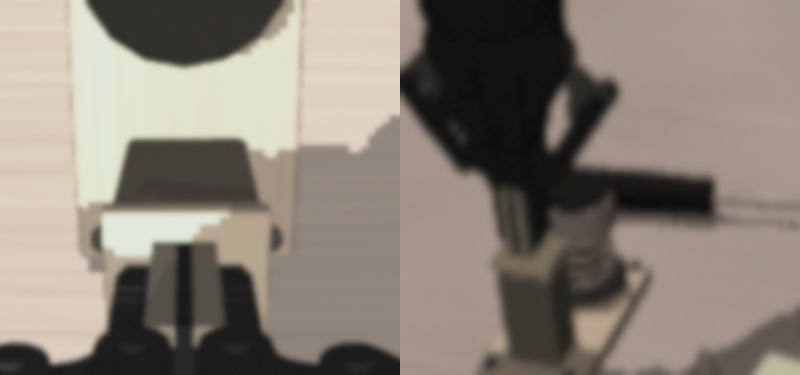

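apply_moves:
  increments:
    - [[0,0,0.001],[0,0,0],0]
    - [[0,0,0.002],[0,0,0],0]
    - [[0,0,0.003],[0,0,0],0]
    - [[0,0,0.003],[0,0,0],0]

```text
t: 22.65
tool_pos: [0.5294, -0.2213, 0.0487]
tool_rot: [[-1.0, 0.001, 0.005], [0.001, 1.0, -0.002], [-0.005, -0.002, -1.0]]
ft_force: [-0.3, 0.3, -0.3]
opening: -0.0003
```

```bash
python3 meas.py w18 5
```

```text
22.9 pos [ 0.5293  -0.22126  0.04868] F [-0.082 -0.11  -0.026] sd [0.46 0.51 0.45]
```

apply_moves:
  increments:
    - [[0,0,0.001],[0,0,0],0]
    - [[0,0,0.002],[0,0,0],0]
    - [[0,0,0.002],[0,0,0],0]
    - [[0,0,0.002],[0,0,0],0]

```text
t: 23.3
tool_pos: [0.5293, -0.2213, 0.0479]
tool_rot: [[-1.0, 0.002, 0.006], [0.002, 1.0, -0.003], [-0.006, -0.003, -1.0]]
ft_force: [-4.8, 1.9, 15.9]
opening: -0.0002
```

```bash
python3 meas.py w19 5
```

```text
23.55 pos [ 0.52935 -0.22129  0.04791] F [-3.967  2.122 15.867] sd [0.49 0.5  0.52]
```

apply_moves:
  increments:
    - [[0,0,-0.004],[0,0,0],0]
    - [[0,0,-0.02],[0,0,0],0]
    - [[0,0,-0.06],[0,0,0],0]
    - [[0,0,-0.11],[0,0,0],0]
    - [[0,0,-0.15],[0,0,0],0]
    - [[0,0,-0.15],[0,0,0],0]
    - [[0.1,-0.1,-0.17],[0,0,0],0]
    - [[0.1,-0.1,-0.17],[0,0,0],0]
    - [[0.1,-0.1,-0.17],[0,0,0],0]
    - [[0.1,-0.1,-0.17],[0,0,0],0]
    - [[0.1,-0.1,-0.17],[0,0,0],0]
    - [[0.1,-0.1,-0.17],[0,0,0],0]
    - [[0.1,-0.1,-0.17],[0,0,0],0]

```text
t: 24.85
tool_pos: [0.4292, -0.3194, 0.2172]
tool_rot: [[-1.0, -0.001, 0.005], [-0.001, 1.0, -0.002], [-0.005, -0.002, -1.0]]
ft_force: [-0.6, -0.6, -0.2]
opening: -0.0002
```

```bash
python3 - <<'E'
from h import *
s=arm.camera('scene');t=arm.camera('top');S=arm.get_state();print(S['t'],S['tool_pos'],S['ft_force'])
cv2.imwrite('pics/end_s.png',cv2.resize(s[140:260,150:410],None,fx=3,fy=3,interpolation=cv2.INTER_CUBIC))
cv2.imwrite('pics/end_t.png',t)
a=cv2.imread('pics/top0.png');d=cv2.absdiff(a,t)
f=lambda q:np.hstack([cv2.resize(q[y:y+66,x:x+66],None,fx=4,fy=4,interpolation=cv2.INTER_CUBIC) for x,y in((135,175),(241,143),(317,172))])
cv2.imwrite('pics/end_c.png',np.vstack([f(a),f(t)]))
E
```

```text
24.95 [ 0.42897412 -0.31968745  0.21725941] [-0.47492629  1.13966556 -0.37645886]
```

View pics/end_s.png

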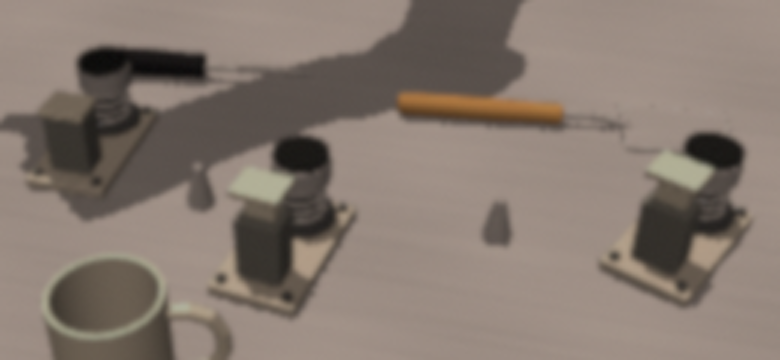

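View pics/end_c.png

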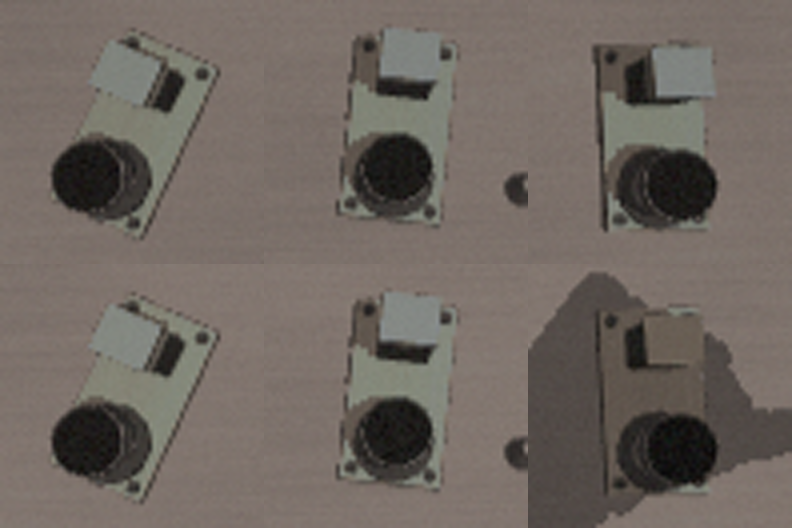

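```bash
python3 -c "
from bench import arm
print(arm.sign_off())"
```

```text
the job is handed in; nothing more can be done
None
```

I pressed the three feet in order from left to right. The right-hand foot was the softest, so I pushed its tag all the way down, moved the arm clear and handed the job in at about 25 s.

| Foot | Pressed by | Stiffness | Result |
|---|---|---|---|
| Left | about 8 mm | about 0.8 N/mm | medium |
| Middle | about 5.7 mm | about 1.4 N/mm | stiffest |
| Right | about 8 mm | about 0.48 N/mm | softest |

- **Tag:** The right tag stopped hard at about 16 N. In the last pictures it sits on its post, and the other two tags are still up.
- **Everything else:** The stands show no visible shift in the before and after pictures. The nozzles, cup and tools that appear in them look unmoved too. I did not check the ramekin and tub closely at the end.
- **Disagreements:**
  - The fingertips touched about 19 mm above the reported TCP, roughly the grip-point offset. I therefore stepped down to first contact on the left foot and used that height for the others.
  - Sideways forces of 1–4 N showed up during some presses, with no movement seen.

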